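# Hook the tape on the slat end, draw it back to the line and lock it

## Robot

A 7-joint arm with a two-finger parallel gripper is mounted at the origin on the work surface. World frame = base frame: x ahead of the robot, y to its left, z up, the work surface at z = 0. Lengths are in m, angles in rad, forces in N, time in s.
With the tool pointing down it reaches from about 0.425 to 0.925 m from the base axis. Payload 6.8 kg.
Tool frame: the origin (TCP) lies at the very end of the fingers, on their centre line; the grasp point (between the pads) lies 19 mm behind it (env.grip_depth is the distance from the TCP to the grasp point, in m); z points along the fingers, y is the direction in which the jaws open and shut (so a half turn about z gives the same grasp; the last joint's range is limited). The gripper opens to 85 mm and grips with 20 to 120 N. Pads are 22 mm wide; open, the fingers measure 114 mm over their backs; the gripper's body (76 mm by 85 mm) begins 54 mm behind the grasp point. The pads swing forward as they close: fully open they stand 13 mm farther back than shut.
Start: joints at [-1.286, 0.477, 0.022, 1.555, -0.011, 1.109, -0.083], TCP at [0.258, 0.624, 0.231] pointing down, gripper open.
Joint ranges: [-2.96, 2.96], [-0.34, 2.1], [-1.41, 1.46], [0.24, 2.44], [-1.37, 4.51], [0.17, 1.92], [-2.96, 2.96]. Speed limits (rad/s): [2.39, 2.39, 3.14, 3.14, 3.14, 3.14, 3.14].

## Interface

Orientations are given as [roll, pitch, yaw] about the fixed x, y, z axes, in that order (R = Rz(yaw) Ry(pitch) Rx(roll)).
In Python, from rig import env gives the robot as it stands. The module is installed in compiled form; this text tells all that it offers.
- The arm moves only by the shell command python3 -m creep 'ROWS' [OPENING] [FORCE]. ROWS is JSON, a list of rows, each a list of 4 numbers: the shift along the world's x, y, z in m, then the turn about the world's z in degrees. In form: [[x, y, z, roll], ...]. A call has 1 to 12 rows; each row shifts and turns the commanded pose from where the row before left it; what a row does not reach is not made up. A row lasts 1/10 s, in which the tool goes at most 50 mm and 8.59 degrees, less where a joint would pass 70% of its speed; a pose out of reach is approached as far as the arm can. A call is refused whole if a number of a shift passes 0.05 or a number of a turn 8.59, either way. A call with a gripper value outside its range is refused whole. OPENING is the closure in counts, from 0 (fully open) to 255 (shut), set as the call begins (- or left out, the last holds). The fingers move at their own pace and stop on an object; FORCE is the grip in N (left out, the last holds). Time passes only in rows, so rows that do not move let the fingers close. It gives the time, the measured TCP pose, the force and the opening at its end, in the units of the state.
- env.get_state(): the state, without advancing time (a new reading comes with each control period).
- env.get_image(name): name is "side" or "top" or "wrist"; returns (picture, depth): 384x512x3 uint8, red, green, blue; 384x512 float32, m along the optical axis (not along the pixel's ray), 0 where there is no reading.
- env.calibration(name): a dict with "mtx" (3x3 intrinsics, pixels), "R" (3x3) and "t" (3): a world point X has camera coordinates R X + t. Camera axes: x right, y down, z forward; pixel columns grow to the right and rows downward; lengths in m; the calibration is good to about 2 mm. A picture is of the moment at which its call begins: read the wrist's pose just before it. calibration takes no time and is no camera call; for the wrist camera it gives the pose at the moment of the call.
- env.finish_job(): hands the job in, once; it reports no verdict.
Trained networks look in the newest picture that a camera, given by its name, has taken for a name from the list of things; names that differ only in an ending like _2 or _b are one class to them, and where a whole thing is asked for, a point or a joint stands for the part that bears it (a point fixed in the world has none). Each returns a list of dicts, best first, with "score" (0 to 1); they miss things now and then, are a little off and sometimes report something else, mostly with a low value. They report only what shows in the picture. A call takes as long as a camera call. They do not tell look-alikes from the thing itself.
- env.boxes_of(thing, camera): "box" ([left, top, width, height] as shares, 0 to 1, of the picture: columns of its width, rows of its height, round what is visible of it).
- env.regions_of(thing, camera): "region" (384x512 bool, what is visible of it) and "box" ([left, top, width, height] as shares, 0 to 1, of the picture: columns of its width, rows of its height, round what is visible of it).
The state is a dict: "clock": time; "joint_positions": joint angles; "qd": joint speeds; "joint_efforts": joint torques, N m; "tcp_pos": TCP position; "orientation": TCP orientation; "contact_force": force on the tool from outside, world axes, zero at the start; "wrist_torque": the same for the moment, N m; "opening": opening from 0.0 (shut) to 1.0 (fully open).
Only numpy, scipy, OpenCV 4.12 (cv2) and the standard library are available. Lean on these libraries where they do the work, as an engineer would, in place of code of your own. Each camera call takes 0.05 s, during which the arm holds its last target.

## Task

Set the tape measure out on the pallet slat: hook the steel end of its blade over the free end of the slat, draw the case straight back along the slat against the spring until the front face of the case stands at the blue line, then press the case down onto the slat so that its brake foot goes fully in and locks the blade. Let go and leave it standing there, locked, upright and in line with the slat, the hook still on the end. Do not yank the hook or slam or crush the case against the slat, and leave the other things where they are.

Things in the scene. Friction and masses are not known exactly. Their poses are not given: they have to be found in the camera images.
- tape_centre (a point): Middle of the tape measure's green case, 84 mm long (x), 36 thick (y), 60 high (z), 0.4 kg: 30 mm above its underside, 42 behind its front. The yellow blade leaves the front (+x) 11 mm above the underside. It waits on its brake foot on a fixed wooden offcut 72 x 60 x 18 mm, underside 4 mm above it, hook hanging over the offcut's end. Grasp from above across the thickness.
- tape_mouth (a point): Point at the foot of the case's front face, on its middle line: 42 mm ahead of the case's middle, level with the underside. Same axes as the case.
- hook (a point): The blade's steel end hook: a plate 22 mm wide, 1.6 mm thick, square to the blade, reaching from 13 mm above the case's underside to 12 mm below it. This point lies on its inner face (which looks back at the case), level with the case's underside. 10 mm ahead of the case's front face when the blade is fully in; it moves out along the case's x axis.
- blade (a joint): Draw of the blade in m: 0 fully in, 0.085 fully out; the hook's inner face is 10 mm + this ahead of the case's front face. A spring pulls it in with about 2.8 N at 0, rising 20 N per metre (about 4.3 N at 0.075).
- brake (a joint): Brake foot, black rubber plate 56 x 28 mm under the case: 0 = off, standing 4 mm out of the underside; 0.004 = fully in, underside on the surface, blade locked. Stays where left. About 15 N of friction; from 0.0026 it bites into 5 mm teeth on the blade (which may shift up to 2.5 mm); a push of 16 to 22 N on the case drives it home; over 30 N harms it. A red pin on the case's top rises with it.
- slat: Pallet slat of pale wood, 320 mm long (its x axis), 90 mm wide, 22 mm thick, clamped flat to the bench; origin in the middle of its underside, top 22 mm above. The free end to hook on is its +x end. At the other end a dark clamp bar 26 mm wide crosses it, 12 mm high above the top, with two screws beside the slat.
- slat_end (a point): Middle of the top edge of the slat's free end (on the top face), axes of the slat: x points out of the end, away from the slat.
- line_mid (a point): Middle of the blue line drawn straight across the slat's top, 58 to 84 mm from the free end; axes of the slat.
- packing_roll: Roll of brown packing tape, 100 mm across, 48 mm high, lying flat; origin at the middle of its underside. Bystander.
- lamp_box: Cardboard lamp box 70 x 70 x 75 mm with an orange band; origin at the middle of its underside. Bystander.
- screwdriver: Screwdriver lying on the bench; bystander.
Not all that is in view belongs to the job. Leave any purple look-alike of the part that bears tape_centre alone.

How it is judged:
On the way, in this order (a step that is already met when the one before it is completed fails the run):
1. the hook bears on the slat's free end and the blade is being drawn out, the brake still off (contact force between blade and slat above 1.5 N and value of joint blade above 0.01 m and value of joint brake below 0.003 m and x of hook in the frame of slat_end between -0.003 and 0.004 m), for 0.1 s.
2. the case is drawn back so that its front face is within 7 mm of the blue line, the hook still bearing on the end (contact force between blade and slat above 1.5 N and x of tape_mouth in the frame of line_mid between -0.007 and 0.007 m), for 0.1 s.
At the end, for the whole second after the job is handed in: Tape released, at rest, upright (5 deg) on the slat, in line (7 deg, 25 mm off its middle line at most); case front within 6 mm of the blue line; hook over the free end, within 4 mm of it; brake foot in by 3.6 of 4 mm or more, blade staying out (value of joint brake above 0.0036 m and x of tape_mouth in the frame of line_mid between -0.006 and 0.006 m and x of hook in the frame of slat_end between -0.003 and 0.004 m and z of each of hook, tape_mouth in the frame of slat_end below 0.004 m and y of tape_mouth in the frame of slat_end between -0.025 and 0.025 m and z of tape_mouth in the frame of slat_end above -0.003 m and angle between the x axis of tape_mouth and the x axis of slat, either way round below 0.12 rad and angle between tape_mouth's own z axis and vertical below 0.08 rad and contact force between the fingers and tape below 0.1 N and linear speed of tape below 0.01 m/s); the robot touches nothing.
It fails at once if the hook is yanked or rammed against the slat with more than 12 N (contact force between blade and slat above 12 N).
It fails at once if the tape is pressed on the slat with more than 30 N (contact force between tape and slat above 30 N).
It fails at once if a bystander is moved more than 20 mm (distance of any of packing_roll, lamp_box, screwdriver from where it was at the start of the episode above 0.02 m).
It also fails if it takes over 51 s, if anything falls off the work surface, if the arm or the gripper's body presses on something with over 40 N, if the wrist force passes 120 N, or if a joint passes its speed limit or range.

## Working session

There is one attempt and no reset: what is moved stays moved. The work goes in short steps, Python scripts to look and compute and a shell command to move; the robot and the scene stay as the last step left them, time stands still between calls to the robot, and variables do not carry over. Pictures are saved under pics/ and viewed, and the job is handed in when it is done.

```bash
mkdir -p pics; cat > h.py <<'E'
from rig import env
import numpy as np, cv2
def pt(name,u,v,d,cal=None):
    c=cal or env.calibration(name); K=np.array(c["mtx"]);R=np.array(c["R"]);t=np.array(c["t"])
    X=np.stack([(u-K[0,2])/K[0,0]*d,(v-K[1,2])/K[1,1]*d,d],-1)
    return (X-t)@R
def save(im,f,s=1.5): cv2.imwrite(f,cv2.resize(im[...,::-1],None,fx=s,fy=s))
E
python3 - <<'E'
from h import *
print(env.get_state())
for n in("side","top","wrist"):
    im,d=env.get_image(n);save(im,f"pics/{n}0.png");np.savez(f"{n}0.npz",im=im,d=d)
E
```

```text
{'clock': 0.0, 'joint_positions': array([-1.28612267,  0.47781678,  0.02230606,  1.55643796, -0.01147783,
        1.10929056, -0.08310136]), 'qd': array([-5.91525445e-05, -2.60200434e-03, -9.01561847e-04, -7.66696423e-04,
        6.55018016e-05,  1.09384992e-03, -1.54354748e-04]), 'joint_efforts': array([ 7.23651337e-04, -5.96459091e+01,  1.60765573e+00, -2.81192422e+01,
        1.24157500e-02,  9.33847041e-03,  8.92821731e-06]), 'tcp_pos': array([0.25813399, 0.62305997, 0.23031958]), 'orientation': array([-3.13977325e+00,  1.40421514e-04,  2.74887931e+00]), 'contact_force': array([-0.3074092 , -0.21184013, -1.12584793]), 'wrist_torque': array([-0.00083472,  0.00554672,  0.03272523]), 'opening': 1.0003164441301986}
```

View pics/top0.png

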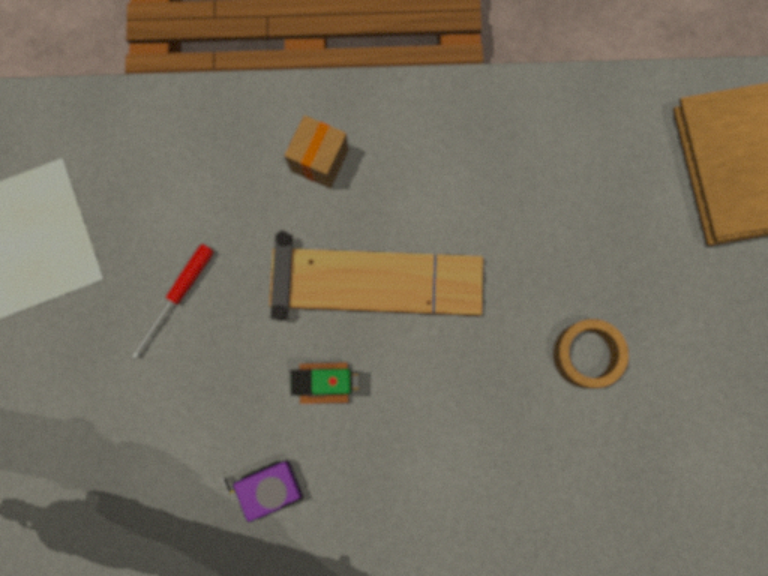

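View pics/side0.png

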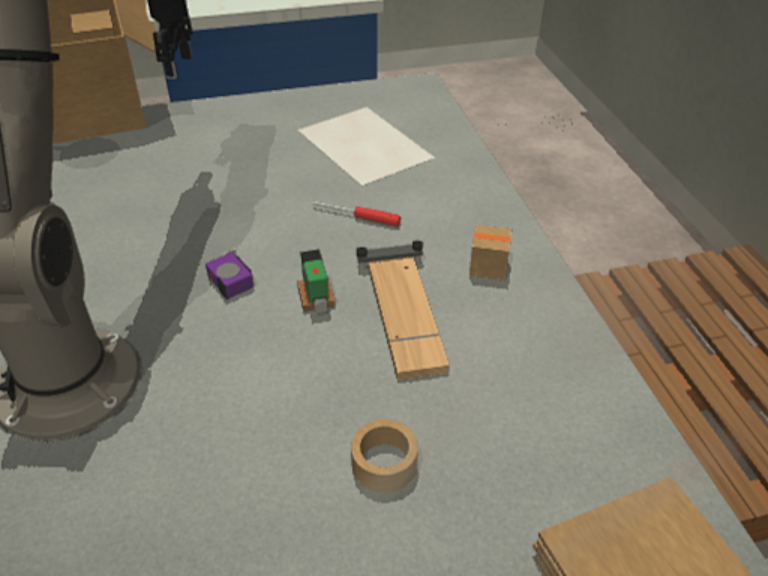

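View pics/wrist0.png

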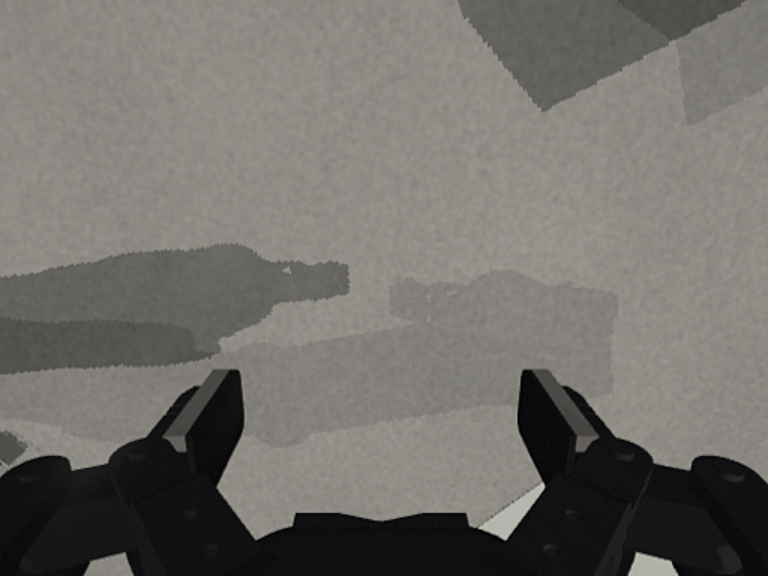

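The top view (768 px scale) shows the tape at (321,381), with its hook towards +column. The slat runs from (272,280) to (483,285), the blue line is at column 434, and the purple decoy is at (268,490). Next I'll measure positions.

```bash
python3 - <<'E'
from h import *
c=env.calibration("top");z=np.load("top0.npz");im,d=z["im"],z["d"]
print(np.array(c["mtx"])[0],np.array(c["R"]),c["t"])
v,u=np.mgrid[:384,:512]
P=pt("top",u,v,d,c)
for n in("tape_centre","slat"):
  for r in env.regions_of(n,"top")[:2]:
    m=r["region"]; Q=P[m]; print(n,r["score"],np.array(r["box"])*[512,384,512,384],m.sum())
    zz=Q[:,2]; print(np.percentile(zz,[5,25,50,75,95]))
    lo,hi=((0.015,0.03) if n=="slat" else (0.07,0.095)); s=Q[(zz>lo)&(zz<hi)]
    if len(s)>20:
        rc=cv2.minAreaRect((s[:,:2]*1000).astype(np.float32)); print(rc, s.mean(0))
g=im.astype(int)
b=(g[...,2]-g[...,0]>-5)&(P[...,2]>0.013)&(P[...,2]<.03)&(u>280)&(u<300)&(v>168)&(v<212)
print(b.sum()); s=P[b]; print(s.mean(0),cv2.fitLine(s[:,:2].astype(np.float32),2,0,.01,.01).ravel() if b.sum()>5 else 0)
crop=im[150:280,170:340]; save(crop,"pics/topcrop.png",4.5)
E
```

```text
[480.16644904   0.         251.80825972] [[-0.02377951 -0.99962212 -0.01378986]
 [-0.98852777  0.02556912 -0.14885924]
 [ 0.14915558  0.01009186 -0.98876224]] [0.035534   0.56567075 1.01765385]
tape_centre 0.7 [194.7136 246.4896  46.6944  13.9008] 783
[0.03478348 0.07891201 0.08082581 0.08229435 0.08434628]
((444.9495544433594, 105.81758117675781), (37.47395706176758, 83.79956817626953), 1.1153202056884766) [0.44449807 0.10550027 0.0810431 ]
tape_centre 0.57 [148.992  306.3936  49.92    40.512 ] 1323
[0.0084887  0.0328502  0.03482133 0.03632615 0.03844491]
slat 0.89 [175.7184 151.9104 145.8176  61.2096] 5864
[0.01759125 0.01994754 0.02148572 0.02329973 0.03481872]
((591.0192260742188, 25.037918090820312), (319.67822265625, 105.41386413574219), 86.29856872558594) [0.59383606 0.01214309 0.02127337]
0
[nan nan nan] 0<stdin>:15: RuntimeWarning: Mean of empty slice.
  ret = um.true_divide(
```

View pics/topcrop.png

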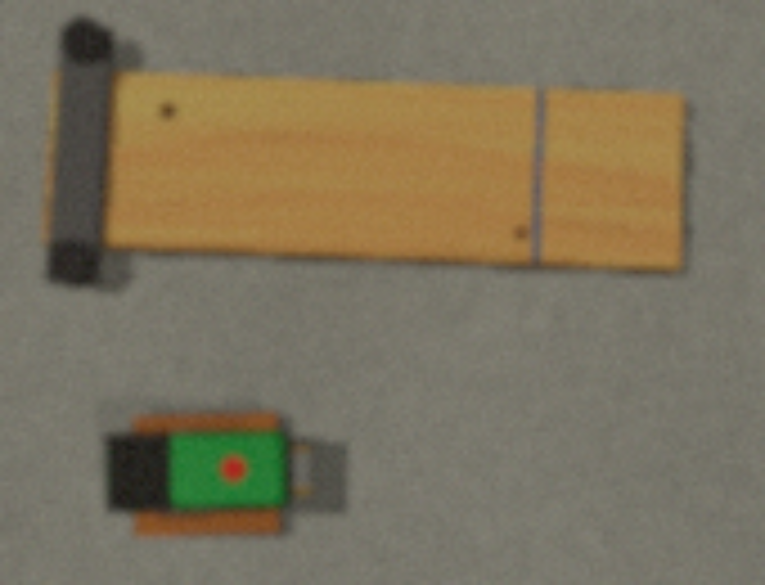

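```bash
cat >> h.py <<'E'
def plane(name,u,v,z,cal=None):
    c=cal or env.calibration(name); K=np.array(c["mtx"]);R=np.array(c["R"]);t=np.array(c["t"])
    u=np.asarray(u,float);v=np.asarray(v,float)
    r=np.stack([(u-K[0,2])/K[0,0],(v-K[1,2])/K[1,1],np.ones_like(u)],-1)@R
    o=-R.T@t
    return o+r*((z-o[2])/r[...,2])[...,None]
E
python3 - <<'E'
from h import *
z=np.load("top0.npz");im,d=z["im"],z["d"]
S=6
def up(a,b): return a/4.5+170-.5+.11, b/4.5+150-.5+.11
for n,q,h in[("endL",(685,94),.022),("endR",(684,270),.022),("lineL",(541,88),.022),("lineR",(537,264),.022),("edgeL",(118,72),.022),("edgeR",(108,247),.022),
  ("tRL",(108,434),.082),("tFL",(287,432),.082),("tRR",(109,511),.082),("tFR",(287,507),.082),("pin",(233,469),.082)]:
    a,b=up(*q);print(n,plane("top",a,b,h).round(4))
# mask fits
hsv=cv2.cvtColor(im,cv2.COLOR_RGB2HSV)
print(hsv[185,250],hsv[252,225],hsv[252,205],hsv[230,250],hsv[180,289])
m=((hsv[...,1]>90)&(hsv[...,0]<25)).astype(np.uint8); 
m[:160]=0;m[215:]=0;m[:,:198]=0;m[:,330:]=0
m=cv2.morphologyEx(m,cv2.MORPH_CLOSE,np.ones((7,7)))
v,u=np.nonzero(m);Q=plane("top",u,v,.022)[:,:2]*1000
r=cv2.minAreaRect(Q.astype(np.float32));print(r)
# row/col edge fits
rows=range(170,208);e=[u[v==k].max()+.5 for k in rows];E_=plane("top",e,list(rows),.022)
print("end",E_[[0,-1]],E_.mean(0),cv2.fitLine(E_[:,:2].astype(np.float32),2,0,.01,.01).ravel())
cols=range(202,315)
for f in (lambda a:a.min()-.5,lambda a:a.max()+.5):
  e=[f(v[u==k]) for k in cols];E_=plane("top",list(cols),e,.022);print("edge",cv2.fitLine(E_[:,:2].astype(np.float32),2,0,.01,.01).ravel())
# blue line
L=[]
for k in range(171,208):
  s=im[k,280:300].astype(float);w=np.clip((s[:,2]-s[:,0])-np.percentile(s[:,2]-s[:,0],50)-15,0,None)
  if w.sum()>0: L.append(((w*np.arange(280,300)).sum()/w.sum(),k))
L=np.array(L);E_=plane("top",L[:,0],L[:,1],.022);print("line",len(L),E_.mean(0),cv2.fitLine(E_[:,:2].astype(np.float32),2,0,.01,.01).ravel())
E
```

```text
endL [ 0.628  -0.1384  0.022 ]
endR [ 0.5388 -0.1339  0.022 ]
lineL [ 0.633  -0.0661  0.022 ]
lineR [ 0.5437 -0.061   0.022 ]
edgeL [0.647  0.1474 0.022 ]
edgeR [0.5577 0.153  0.022 ]
tRL [0.4614 0.1455 0.082 ]
tFL [0.4603 0.0621 0.082 ]
tRR [0.4258 0.1453 0.082 ]
tFR [0.4257 0.0627 0.082 ]
pin [0.4438 0.0875 0.082 ]
[ 18 156 165] [ 54 153 117] [42 34 37] [ 30  18 112] [ 14  71 119]
((592.40625, 4.730316162109375), (282.11090087890625, 91.99909973144531), 86.12950134277344)
end [[ 0.62973669 -0.11739037  0.022     ]
 [ 0.54469646 -0.13391422  0.022     ]] [ 0.5867985  -0.13534785  0.022     ] [ 0.9999301  -0.0118266   0.5867985  -0.13534784]
edge [0.0689809  0.99761796 0.6384242  0.00608326]
edge [0.06656437 0.9977821  0.5467719  0.00843649]
line 37 [ 0.58754263 -0.06292938  0.022     ] [ 0.9975596  -0.06982001  0.58754265 -0.06292938]
```

Held against the given sizes, the measurements agree:

| Item | Position (x, y) | Yaw | Check |
|---|---|---|---|
| Tape centre | ≈ (0.444, 0.104) | ≈ -90.3° | 84 x 36 mm, top 81–82 mm |
| Slat end, middle | ≈ (0.583, -0.136) | ≈ -93.9° (slat x axis) | |
| Blue line, middle | ≈ (0.588, -0.063) | | about 73 mm from the end, inside 58–84 mm |

I'll go above the tape, staying high.

```bash
python3 -m creep '[[0.0155,-0.0433,0,-8.475],[0.0155,-0.0433,0,-8.475],[0.0155,-0.0433,0,-8.475],[0.0155,-0.0433,0,-8.475],[0.0155,-0.0433,0,-8.475],[0.0155,-0.0433,0,-8.475],[0.0155,-0.0433,0,-8.475],[0.0155,-0.0433,0,-8.475],[0.0155,-0.0433,0,0],[0.0155,-0.0433,0,0],[0.0155,-0.0433,0,0],[0.0155,-0.0433,0,0]]' 0 60
python3 -m creep '[[0,0,0,0],[0,0,0,0]]'
python3 - <<'E'
from h import *
s=env.get_state();print(s["tcp_pos"],s["orientation"],s["contact_force"])
c=env.calibration("wrist");im,d=env.get_image("wrist");save(im,"pics/w1.png");np.savez("w1.npz",im=im,d=d,mtx=c["mtx"],R=c["R"],t=c["t"])
print(-np.array(c["R"]).T@np.array(c["t"]))
E
```

```text
clock: 1.45
tcp_pos: [0.4447, 0.1023, 0.2316]
orientation: [3.141, -0.001, 1.566]
contact_force: [0.1, 0.1, 0.9]
opening: 0.998
clock: 1.65
tcp_pos: [0.4445, 0.1033, 0.2314]
orientation: [3.141, -0.0, 1.563]
contact_force: [0.5, 1.4, -0.5]
opening: 1.001
[0.44452933 0.10330299 0.23141851] [ 3.14141870e+00 -4.49831711e-04  1.56266859e+00] [ 0.49252622  1.42406893 -0.50808789]
[0.4435469  0.17752114 0.37296423]
```

View pics/w1.png

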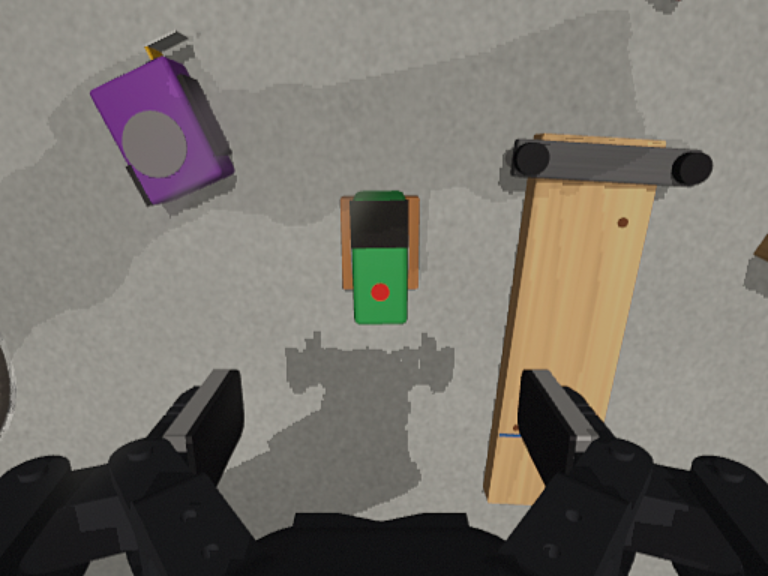

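The wrist picture shows the case top at about (380,262) with the front edge at row 323, and the purple decoy off to the left. Part of the slat is in view, with the line at (510,435). I'll refine the tape pose from this.

```bash
python3 - <<'E'
from h import *
z=np.load("w1.npz");im=z["im"];c=dict(mtx=z["mtx"],R=z["R"],t=z["t"])
f=lambda p:((p[0]+.5)/1.5-.5,(p[1]+.5)/1.5-.5)
hsv=cv2.cvtColor(im,cv2.COLOR_RGB2HSV)
m=((hsv[...,0]>45)&(hsv[...,0]<80)&(hsv[...,1]>120)).astype(np.uint8)
m[:166]=0;m[230:]=0
m=cv2.morphologyEx(m,cv2.MORPH_CLOSE,np.ones((9,9)))
L=[];Rr=[]
for k in range(170,212):
    x=np.nonzero(m[k])[0]
    if len(x)>20: L.append((x.min()-.5,k));Rr.append((x.max()+.5,k))
mid=[]
for A in(L,Rr):
    A=np.array(A);E=plane("w",A[:,0],A[:,1],.082,c);l=cv2.fitLine(E[:,:2].astype(np.float32),2,0,.01,.01).ravel();print(l,np.degrees(np.arctan2(l[1],l[0])))
for n,p,h in[("front",(381,323),.082),("pin",(380,292),.082),("lineL",(499,435),.022),("slatendL",(490,503),.022),("slatendR",(541,504),.022)]:
    print(n,plane("w",*f(p),h,c).round(4))
E
```

```text
[ 0.00969581 -0.999953    0.424988    0.09191166] -89.44446
[0.0250972  0.999685   0.4598916  0.09165031] 88.56188
front [0.443  0.0664 0.082 ]
pin [0.4425 0.0879 0.082 ]
lineL [ 0.5437 -0.0601  0.022 ]
slatendL [ 0.5402 -0.1309  0.022 ]
slatendR [ 0.5863 -0.1323  0.022 ]
```

```bash
python3 -m creep '[[-0.0017,0.0007,-0.03,0],[0,0,-0.03,0],[0,0,-0.03,0],[0,0,-0.03,0],[0,0,-0.03,0],[0,0,-0.025,0],[0,0,-0.016,0],[0,0,-0.01,0],[0,0,0,0],[0,0,0,0]]' 0 60
python3 - <<'E'
from h import *
im,d=env.get_image("wrist");save(im,"pics/w2.png")
im,d=env.get_image("side");save(im[140:240,180:320],"pics/s2.png",5)
E
```

```text
clock: 2.7
tcp_pos: [0.4428, 0.1055, 0.0306]
orientation: [3.141, -0.0, 1.567]
contact_force: [-0.3, 0.2, 0.0]
opening: 0.999
```

View pics/w2.png

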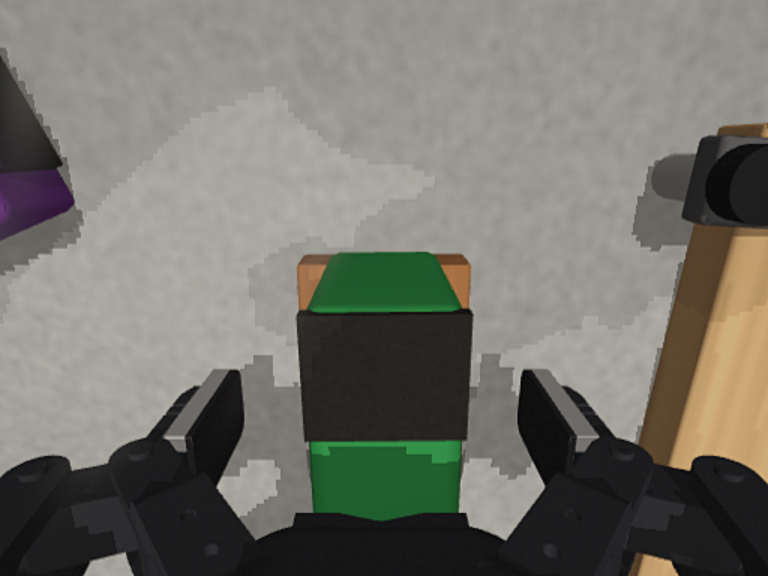

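View pics/s2.png

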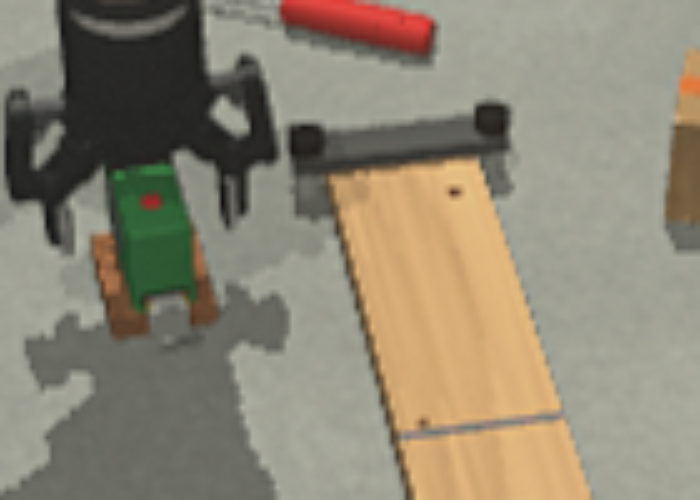

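The fingers straddle the case evenly: the case spans 303–468 px and the pads sit at 240 and 520. I'll close now.

```bash
python3 -m creep '[[0,0,0,0],[0,0,0,0],[0,0,0,0],[0,0,0,0],[0,0,0,0],[0,0,0,0],[0,0,0,0],[0,0,0,0],[0,0,0,0],[0,0,0,0]]' 255 80
python3 -m creep '[[0,0,0.005,0],[0,0,0.01,0],[0,0,0.02,0],[0,0,0.025,0],[0,0,0.02,0],[0,0,0,0],[0,0,0,0]]'
python3 - <<'E'
from h import *
c=env.calibration("wrist");im,d=env.get_image("wrist");save(im,"pics/w3.png");np.savez("w3.npz",im=im,d=d,**c)
im,d=env.get_image("side");save(im[140:240,180:320],"pics/s3.png",5)
im,d=env.get_image("top");save(im[150:280,170:340],"pics/t3.png",4.5);np.savez("t3.npz",im=im,d=d)
E
```

```text
clock: 3.8
tcp_pos: [0.4432, 0.1048, 0.0307]
orientation: [3.141, -0.0, 1.565]
contact_force: [-0.3, 0.1, 5.2]
opening: 0.415
clock: 4.5
tcp_pos: [0.4423, 0.1049, 0.1102]
orientation: [3.141, -0.0, 1.566]
contact_force: [0.4, -0.0, -5.3]
opening: 0.412
```

View pics/w3.png

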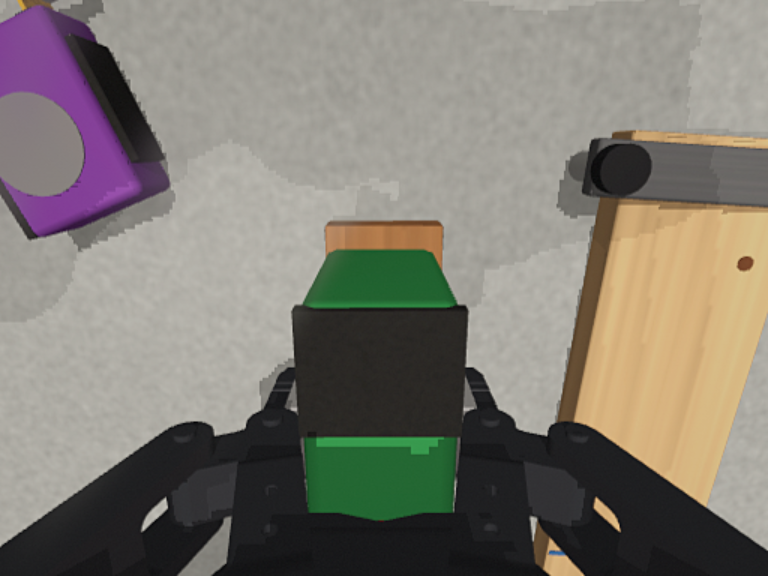

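View pics/s3.png

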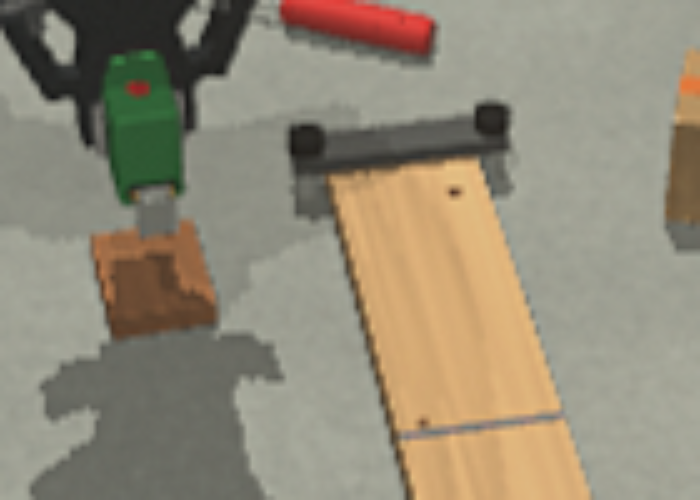

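View pics/t3.png

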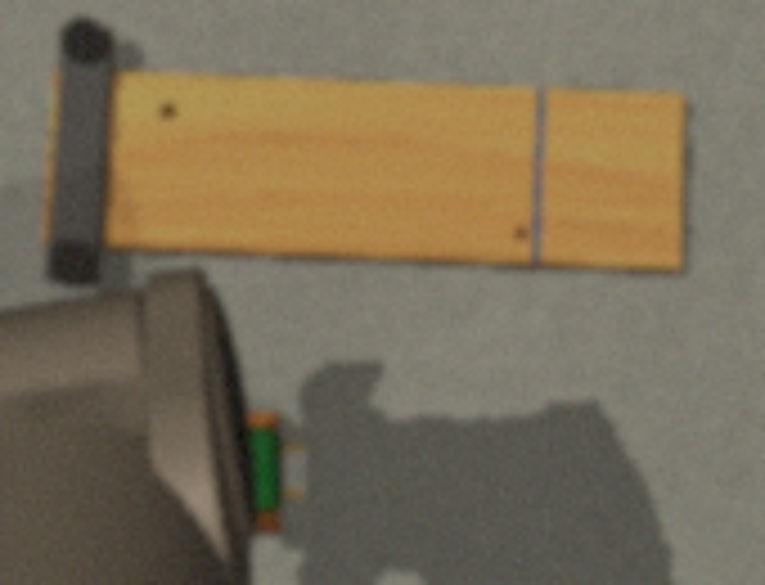

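```bash
python3 - <<'E'
from h import *
f=lambda p:((p[0]+.5)/1.5-.5,(p[1]+.5)/1.5-.5)
c1=dict(np.load("w1.npz"));c3=dict(np.load("w3.npz"))
for r in(199,248): print(plane("w",*f((380,r)),.082,c1).round(4))
for r in(308,436): print(plane("w",*f((380,r)),.1618,c3).round(4))
t=np.load("t3.npz")
up=lambda a,b:(a/4.5+170-.4,b/4.5+150-.4)
print("front",plane("top",*up(282,470),.1618), "hookTop",plane("top",*up(302,470),.115),plane("top",*up(302,470),.09))
print(env.get_state()["tcp_pos"],env.calibration("wrist")["t"], c3["t"])
E
```

```text
[0.443  0.1474 0.082 ]
[0.4428 0.1169 0.082 ]
[0.4408 0.148  0.1618]
[0.4407 0.1181 0.1618]
front [0.44003194 0.06046299 0.1618    ] hookTop [0.44141563 0.05398055 0.115     ] [0.44226556 0.05508705 0.09      ]
[0.44168904 0.10443831 0.10928607] [-0.43932349  0.10049538  0.29335936] [-0.44019068  0.10101784  0.29336261]
```

The tape is held level and centred under the TCP. Its front is about 42 mm ahead and the hook about 52 mm. I'll move it over the slat's free end, staying high.

```bash
python3 -m creep '[[0.009,-0.0123,0,-0.4],[0.0145,-0.0197,0,-0.4],[0.0145,-0.0197,0,-0.4],[0.0145,-0.0197,0,-0.4],[0.0145,-0.0197,0,-0.4],[0.0145,-0.0197,0,-0.4],[0.0145,-0.0197,0,-0.4],[0.0145,-0.0197,0,-0.4],[0.0145,-0.0197,0,-0.4],[0.0145,-0.0197,0,0],[0.005,-0.0074,0,0],[0,0,0,0]]'
python3 -m creep '[[0,0,-0.02,0],[0,0,-0.01,0],[0,0,0,0],[0,0,0,0],[0,0,0,0]]'
python3 - <<'E'
from h import *
c=env.calibration("wrist");im,d=env.get_image("wrist");save(im,"pics/w4.png");np.savez("w4.npz",im=im,d=d,**c)
im,d=env.get_image("side");save(im[140:270,200:320],"pics/s4.png",4.5);np.savez("s4.npz",im=im,d=d)
im,d=env.get_image("top");save(im[150:280,200:370],"pics/t4.png",4.5);np.savez("t4.npz",im=im,d=d)
s=env.get_state();print(s["tcp_pos"],s["orientation"],s["contact_force"])
E
```

```text
clock: 5.85
tcp_pos: [0.5868, -0.0937, 0.1092]
orientation: [-3.14, 0.001, 1.5]
contact_force: [-0.4, -0.2, -4.2]
opening: 0.41
clock: 6.35
tcp_pos: [0.5875, -0.092, 0.0809]
orientation: [3.141, -0.0, 1.503]
contact_force: [0.4, -1.2, -3.7]
opening: 0.412
[ 0.58756801 -0.09223363  0.08095065] [ 3.14049919e+00 -1.54689474e-04  1.50268973e+00] [-0.1161691   0.93727773 -3.16352835]
```

View pics/w4.png

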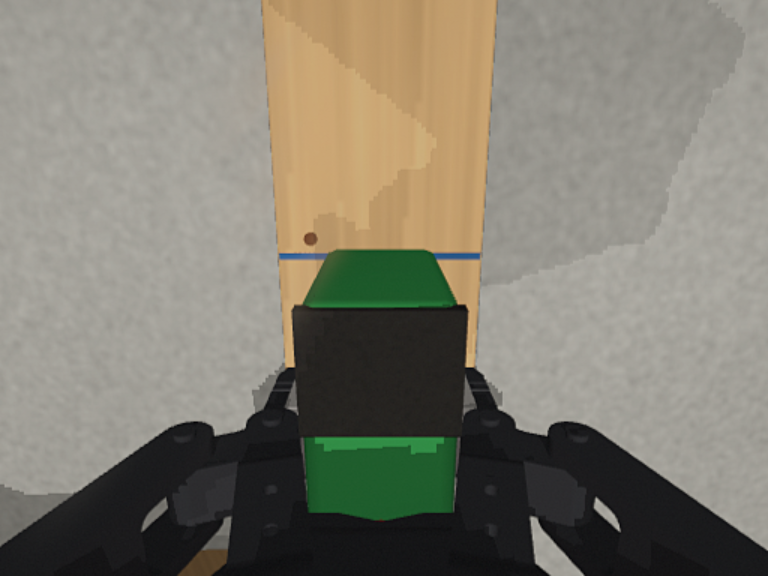

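View pics/s4.png

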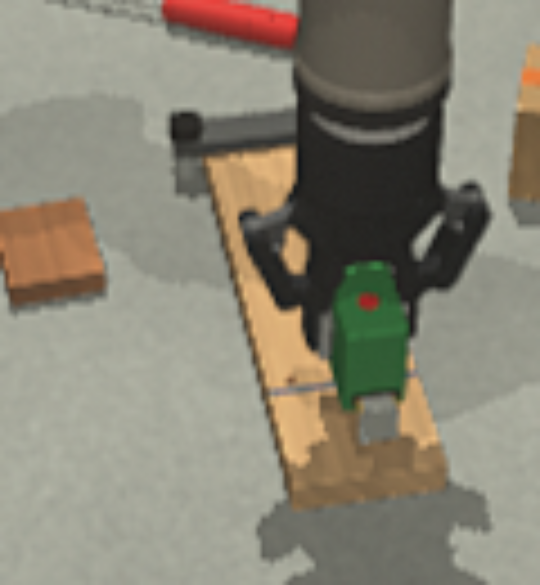

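View pics/t4.png

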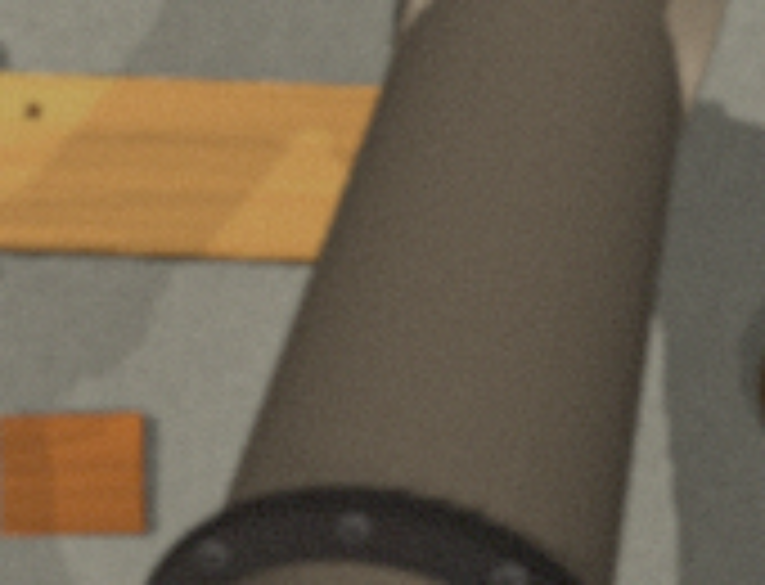

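```bash
python3 - <<'E'
from h import *
f=lambda p:((p[0]+.5)/1.5-.5,(p[1]+.5)/1.5-.5)
c=dict(np.load("w4.npz"))
for p in((281,256),(379,256),(478,256)): print("line",plane("w",*f(p),.022,c).round(4))
z=np.load("s4.npz");d=z["d"];cs=env.calibration("side")
g=lambda a,b:(a/4.5+200-.4,b/4.5+140-.4)
for n,p in(("hookTL",(362,402)),("hookC",(380,420)),("hookB",(380,436)),("caseFrontface",(370,370)),("slatendface",(370,490)),("endtopL",(292,480)),("endtopR",(447,458))):
    a,b=g(*p);D=d[int(round(b)),int(round(a))]
    print(n,pt("side",a,b,D,cs).round(4), plane("side",a,b,.022,cs).round(4))
# predicted projections
def proj(X):
    q=np.array(cs["R"])@X+np.array(cs["t"]);q=np.array(cs["mtx"])@q;q=q[:2]/q[2];return ((q[0]+.4-200)*4.5,(q[1]+.4-140)*4.5)
xd=np.array([-.068,-.9977,0]);yd=np.array([.9977,-.068,0]);T=np.array([.5876,-.0922,.0809-.0086])
print("pred hook corners(outer)",[np.round(proj(T+xd*.0536+yd*s+np.array([0,0,h]))) for s in(-.011,.011) for h in(.013,-.012)])
for E in([.5834,-.136,.022],[.5834,-.133,.022]): print("pred end",[np.round(proj(np.array(E)+yd*s)) for s in(-.045,.045)])
E
```

```text
line [ 0.5446 -0.0603  0.022 ]
line [ 0.5872 -0.0632  0.022 ]
line [ 0.6303 -0.0661  0.022 ]
hookTL [ 0.5768 -0.1336  0.0805] [ 0.5945 -0.0814  0.022 ]
hookC [ 0.5832 -0.1467  0.0781] [ 0.6005 -0.0976  0.022 ]
hookB [ 0.5835 -0.1475  0.0661] [ 0.5969 -0.1095  0.022 ]
caseFrontface [ 0.5802 -0.1342  0.1052] [ 0.6064 -0.0578  0.022 ]
slatendface [ 0.5831 -0.1374  0.0103] [ 0.5798 -0.147   0.022 ]
endtopL [ 0.5398 -0.1281  0.0207] [ 0.5395 -0.1292  0.022 ]
endtopR [ 0.6369 -0.115  -0.0017] [ 0.6289 -0.1349  0.022 ]
pred hook corners(outer) [array([361., 412.]), array([360., 443.]), array([401., 407.]), array([399., 438.])]
pred end [array([292., 485.]), array([448., 464.])]
pred end [array([291., 481.]), array([447., 460.])]
```

The line's middle is confirmed at y ≈ -0.063. The hook is about 8–10 mm beyond the end and centred, so I'll lower.

```bash
python3 -m creep '[[0,0,-0.012,0],[0,0,-0.012,0],[0,0,-0.010,0],[0,0,-0.006,0],[0,0,-0.003,0],[0,0,0,0],[0,0,0,0],[0,0,0,0]]'
python3 - <<'E'
from h import *
im,d=env.get_image("side");save(im[170:270,220:320],"pics/s5.png",5.5);np.savez("s5.npz",im=im,d=d)
s=env.get_state();print(s["tcp_pos"],s["orientation"],s["contact_force"])
E
```

```text
clock: 7.3
tcp_pos: [0.5876, -0.0924, 0.0378]
orientation: [3.141, -0.0, 1.503]
contact_force: [0.9, -0.1, -3.7]
opening: 0.412
[ 0.58756035 -0.09235637  0.03776701] [ 3.14064747e+00 -7.02670180e-05  1.50253794e+00] [-0.12518066 -0.74285989 -3.76492996]
```

View pics/s5.png

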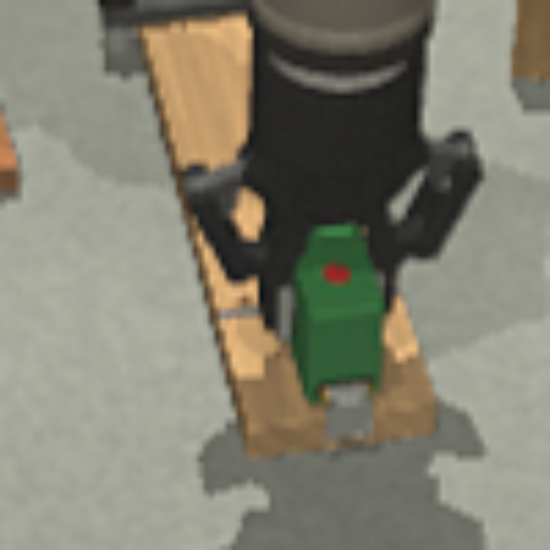

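The hook plate at (350,410) overlaps the end face. I'll lower 1.5 mm more, then draw back slowly and watch the force.

```bash
python3 -m creep '[[0,0,-0.0015,0],[0,0,0,0],[0.0001,0.002,0,0],[0.0001,0.002,0,0],[0.0001,0.002,0,0],[0.0001,0.002,0,0],[0.0001,0.002,0,0],[0.0002,0.002,0,0],[0.0002,0.002,0,0],[0.0002,0.002,0,0],[0.0002,0.002,0,0],[0.0001,0.002,0,0]]'
python3 -m creep '[[0.0001,0.002,0,0],[0.0001,0.002,0,0],[0.0002,0.002,0,0],[0.0002,0.002,0,0],[0.0001,0.002,0,0],[0,0,0,0],[0,0,0,0]]'
python3 - <<'E'
from h import *
im,d=env.get_image("side");save(im[170:270,220:320],"pics/s6.png",5.5)
for i in range(4):
  s=env.get_state();print(s["tcp_pos"],s["orientation"][2],s["contact_force"]);env.get_image("side")
E
```

```text
clock: 8.55
tcp_pos: [0.5884, -0.0723, 0.0358]
orientation: [-3.141, 0.0, 1.502]
contact_force: [-1.0, -3.0, -4.9]
opening: 0.408
clock: 9.25
tcp_pos: [0.5891, -0.0622, 0.0358]
orientation: [-3.141, -0.0, 1.503]
contact_force: [-1.4, -3.8, -3.3]
opening: 0.415
[ 0.58908704 -0.06237773  0.03575609] 1.5024148747402613 [-1.41078489 -3.26094844 -3.91920614]
[ 0.58909401 -0.06236971  0.03575638] 1.5024113428200336 [-1.44924135 -3.80596257 -3.86758039]
[ 0.58914893 -0.0623829   0.03578987] 1.5024303296246213 [-1.70236146 -2.95685562 -3.94784718]
[ 0.58912113 -0.06238952  0.03576641] 1.5023216683414145 [-1.56039215 -2.56499103 -3.50316501]
```

View pics/s6.png

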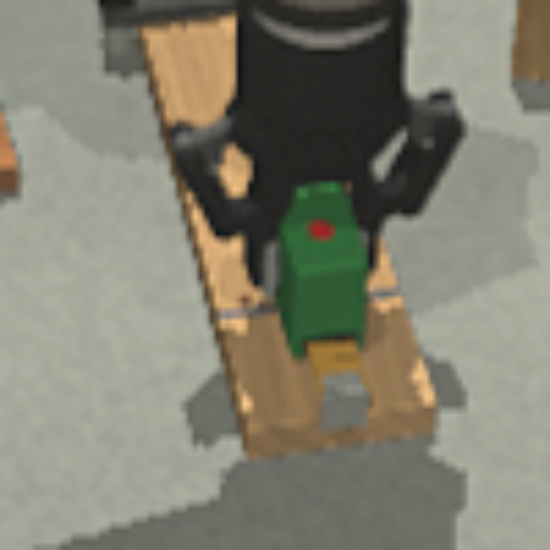

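The hook is bearing on the end, with the yellow blade out at (335,355) and about 3.3 N on the wrist. I'll continue to the line.

```bash
python3 -m creep '[[0.0002,0.003,0,0],[0.0002,0.0035,0,0],[0.0002,0.0035,0,0],[0.0002,0.0035,0,0],[0.0002,0.0035,0,0],[0.0002,0.0035,0,0],[0.0002,0.0035,0,0],[0.0002,0.0035,0,0],[0.0002,0.0035,0,0],[0.0002,0.003,0,0],[0.0001,0.002,0,0],[0,0,0,0]]'
python3 -m creep '[[0,0,0,0],[0,0,0,0],[0,0,0,0],[0,0,0,0]]'
python3 - <<'E'
from h import *
im,d=env.get_image("side");save(im[140:270,220:320],"pics/s7.png",5.5);np.savez("s7.npz",im=im,d=d)
save(im[180:260,240:310],"pics/s7b.png",8)
im,d=env.get_image("top");save(im[150:280,200:370],"pics/t7.png",4.5);np.savez("t7.npz",im=im,d=d)
c=env.calibration("wrist");im,d=env.get_image("wrist");save(im,"pics/w7.png");np.savez("w7.npz",im=im,d=d,**c)
s=env.get_state();print(s["tcp_pos"],s["orientation"],s["contact_force"])
E
```

```text
clock: 10.7
tcp_pos: [0.5915, -0.0259, 0.0358]
orientation: [3.142, -0.0, 1.503]
contact_force: [-1.4, -4.6, -5.0]
opening: 0.413
clock: 11.1
tcp_pos: [0.5915, -0.0265, 0.0358]
orientation: [3.141, 0.0, 1.502]
contact_force: [-0.3, -3.6, -6.9]
opening: 0.411
[ 0.59145805 -0.0264075   0.0358346 ] [3.14139650e+00 5.66111677e-05 1.50255598e+00] [-0.77136796 -4.11043055 -5.15967071]
```

View pics/s7b.png

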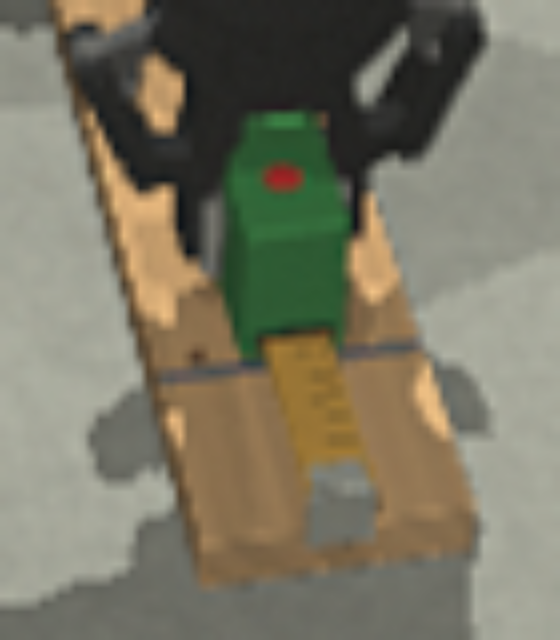

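View pics/t7.png

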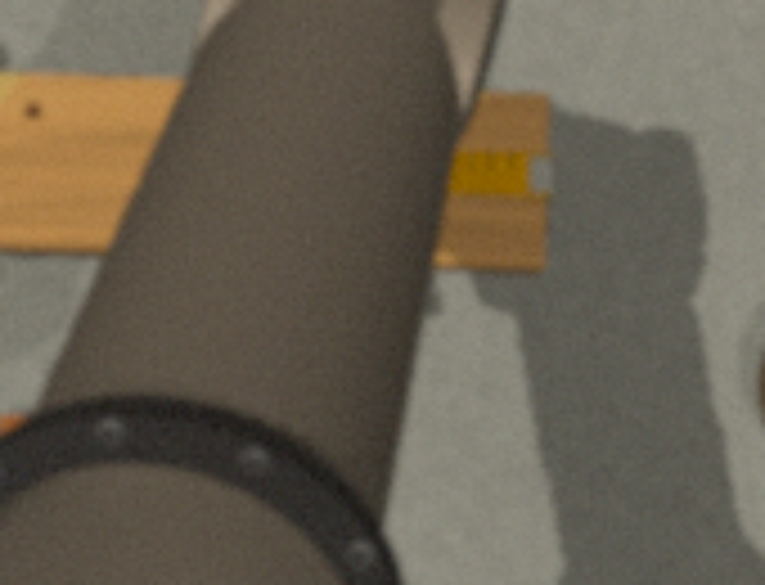

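View pics/w7.png

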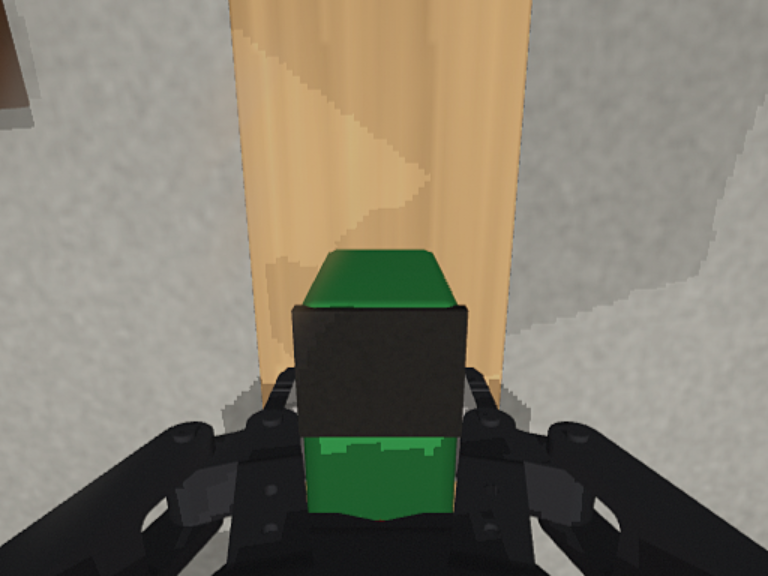

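```bash
python3 - <<'E'
from h import *
cs=env.calibration("side")
g=lambda a,b:((a+.5)/8+240-.5,(b+.5)/8+180-.5)
for n,p,z in[("mouthL",(250,359),.0272),("mouthR",(338,350),.0272),("lineL",(180,376),.022),("lineR",(410,349),.022),("line240",(240,367),.022),("endL",(200,553),.022),("endR",(475,521),.022),("hooktopfront",(345,490),.0402)]:
    print(n,plane("side",*g(*p),z,cs).round(4))
d=np.load("s7.npz")["d"]
for p in((290,290),(290,320),(345,510)):
    a,b=g(*p);print(pt("side",a,b,d[int(round(b)),int(round(a))],cs).round(4))
# top: hook top right edge & slat end
up=lambda a,b:(a/4.5+200-.4,b/4.5+150-.4)
print("hook outer top",plane("top",*up(551,173),.040),"slat end",plane("top",*up(547,240),.022),plane("top",*up(549,110),.022))
E
```

```text
mouthL [ 0.574  -0.0647  0.0272]
mouthR [ 0.6031 -0.0678  0.0272]
lineL [ 0.5511 -0.0617  0.022 ]
lineR [ 0.628  -0.0685  0.022 ]
line240 [ 0.5713 -0.0626  0.022 ]
endL [ 0.5376 -0.137   0.022 ]
endR [ 0.6254 -0.1455  0.022 ]
hooktopfront [ 0.5839 -0.1383  0.0402]
[ 0.5858 -0.0674  0.0591]
[ 0.5861 -0.068   0.0458]
[ 0.5838 -0.1397  0.0324]
hook outer top [ 0.58468584 -0.13460153  0.04      ] slat end [ 0.55390777 -0.13356035  0.022     ] [ 0.61985505 -0.13755095  0.022     ]
```

The estimates put the front face 2–5 mm ahead of the line. I'll draw back 3 mm more and measure relative to the line by averaging depth.

```bash
python3 -m creep '[[0.0001,0.0015,0,0],[0.0001,0.0015,0,0],[0,0,0,0],[0,0,0,0],[0,0,0,0]]'
python3 - <<'E'
from h import *
cs=env.calibration("side")
D=[]
for i in range(6):
    im,d=env.get_image("side");D.append(d)
    s=env.get_state();print(s["tcp_pos"].round(4),s["contact_force"].round(2))
d=np.mean(D,0);np.savez("s8.npz",im=im,d=d)
save(im[180:260,240:310],"pics/s8b.png",8)
v,u=np.mgrid[:384,:512];P=pt("side",u,v,d,cs)
xd=np.array([-.068,-.9977]);E=np.array([.5834,-.136])
a=(P[...,:2]-E)@xd;w=(P[...,:2]-E)@np.array([.9977,-.068]);z=P[...,2]
ok=lambda m:(m.sum(),np.median(a[m]).round(4),a[m].std().round(4),np.median(w[m]).round(4))
box=(u>240)&(u<310)&(v>180)&(v<262)
g=im.astype(int);green=(g[...,1]>g[...,0]+25)
green=cv2.erode(green.astype(np.uint8),np.ones((3,3))).astype(bool)
m=box&green&(z>.035)&(z<.07)&(a<-.05);print("face",ok(m))
gray=(abs(g[...,0]-g[...,2])<14)&(g[...,1]>95)
m=box&gray&(z>.022)&(z<.037)&(abs(w)<.011)&(a>-.015);print("hook",ok(m))
m=box&(z>.004)&(z<.013)&(abs(w)<.04)&(abs(a)<.01);print("end",ok(m))
E
```

```text
clock: 11.75
tcp_pos: [0.5916, -0.0232, 0.0358]
orientation: [3.141, -0.0, 1.503]
contact_force: [-0.2, -4.5, -4.4]
opening: 0.41
[ 0.5916 -0.0233  0.0358] [ 0.05 -3.   -4.37]
[ 0.5916 -0.0233  0.0358] [-0.17 -3.86 -4.94]
[ 0.5916 -0.0233  0.0358] [ 0.08 -4.05 -5.28]
[ 0.5916 -0.0233  0.0358] [ 0.24 -4.56 -5.65]
[ 0.5916 -0.0234  0.0358] [ 0.26 -3.63 -4.88]
[ 0.5916 -0.0233  0.0358] [-0.24 -3.74 -5.06]
face (np.int64(81), np.float64(-0.07), np.float64(0.0025), np.float64(-0.0043))
hook (np.int64(28), np.float64(0.0035), np.float64(0.0006), np.float64(-0.0009))
end (np.int64(75), np.float64(0.0018), np.float64(0.0006), np.float64(0.0001))
```

View pics/s8b.png

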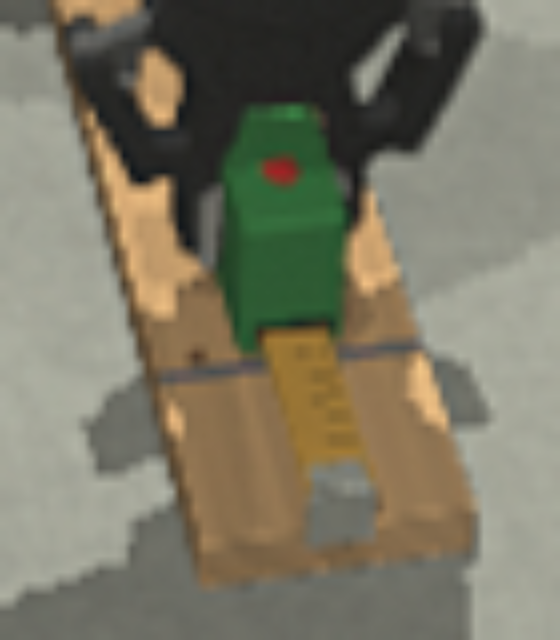

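```bash
python3 - <<'E'
from h import *
cs=env.calibration("side");q=np.load("s8.npz");im,d=q["im"],q["d"]
xd=np.array([-.068,-.9977]);yd=np.array([.9977,-.068]);E=np.array([.5834,-.136])
v,u=np.mgrid[:384,:512];P=pt("side",u,v,d,cs);a=(P[...,:2]-E)@xd;w=(P[...,:2]-E)@yd;z=P[...,2]
g=im.astype(float);bl=g[...,2]-g[...,0]
for cols in (range(262,269),range(284,292)):
  for c in cols:
    r=np.arange(218,232);s=bl[r,c];wt=np.clip(s-np.median(s)-8,0,None)
    if wt.sum()<10: continue
    rc=(wt*r).sum()/wt.sum();D=np.interp(rc,np.arange(384),d[:,c])
    X=pt("side",float(c),rc,np.float64(D),cs);Y=plane("side",float(c),rc,.022,cs)
    print(c,rc.round(2),"depth a,z",((X[:2]-E)@xd).round(4),X[2].round(4),"plane a",((Y[:2]-E)@xd).round(4))
m=(u>262)&(u<300)&(v>230)&(v<245)&(abs(w)<.04)&(a<-.01)&(z<.026)&(abs(w)>.015);print("top z",np.median(z[m]))
# face bottom region: columns, z and a
for r in range(205,226): print(r,[(round(a[r,c]*1e3,1),round(z[r,c]*1e3,1),im[r,c].tolist()) for c in (271,)])
E
```

```text
262 226.51 depth a,z -0.0729 0.0212 plane a -0.0721
263 226.48 depth a,z -0.0717 0.0222 plane a -0.0718
264 225.85 depth a,z -0.0734 0.0221 plane a -0.0735
265 226.09 depth a,z -0.0734 0.0207 plane a -0.0722
266 226.01 depth a,z -0.0728 0.0211 plane a -0.0721
267 225.93 depth a,z -0.0722 0.0217 plane a -0.0719
268 222.51 depth a,z -0.0094 0.1009 plane a -0.0836
284 223.65 depth a,z -0.0725 0.0214 plane a -0.072
285 223.2 depth a,z -0.0737 0.0213 plane a -0.0731
286 223.48 depth a,z -0.0727 0.0208 plane a -0.0716
287 223.23 depth a,z -0.0732 0.0207 plane a -0.072
288 222.99 depth a,z -0.074 0.0204 plane a -0.0724
289 223.01 depth a,z -0.072 0.0219 plane a -0.0719
290 222.97 depth a,z -0.0672 0.0268 plane a -0.0716
291 220.97 depth a,z -0.0793 0.0209 plane a -0.0783
top z 0.021167814274068872
205 [(np.float64(-84.1), np.float64(84.8), [49, 102, 56])]
206 [(np.float64(-78.8), np.float64(86.5), [51, 103, 58])]
207 [(np.float64(-76.0), np.float64(85.7), [52, 107, 58])]
208 [(np.float64(-72.2), np.float64(86.0), [53, 109, 60])]
209 [(np.float64(-70.8), np.float64(83.8), [48, 97, 53])]
210 
[... 223 characters left out ...]
1])]
214 [(np.float64(-70.8), np.float64(65.7), [45, 91, 51])]
215 [(np.float64(-69.7), np.float64(63.2), [47, 92, 52])]
216 [(np.float64(-69.9), np.float64(59.3), [45, 91, 51])]
217 [(np.float64(-70.1), np.float64(55.4), [45, 91, 50])]
218 [(np.float64(-69.8), np.float64(52.0), [47, 92, 52])]
219 [(np.float64(-70.4), np.float64(47.7), [47, 92, 52])]
220 [(np.float64(-70.5), np.float64(43.9), [43, 88, 49])]
221 [(np.float64(-68.8), np.float64(41.9), [42, 82, 47])]
222 [(np.float64(-69.5), np.float64(37.4), [37, 81, 46])]
223 [(np.float64(-70.2), np.float64(32.9), [42, 82, 47])]
224 [(np.float64(-69.2), np.float64(30.2), [92, 89, 59])]
225 [(np.float64(-73.5), np.float64(21.7), [80, 74, 80])]
```

The line is at -72.7 mm and the face at -70.0 mm, so the draw is about 61.8 mm. Going back 3 mm more puts the face on the line and the draw near a tooth multiple (65 mm). After that I'll press gradually.

```bash
python3 -m creep '[[0.0001,0.0015,0,0],[0.0001,0.0016,0,0],[0,0,0,0],[0,0,0,0],[0,0,0,0]]'
for k in 1 2 3; do python3 -m creep '[[0,0,-0.0005,0],[0,0,0,0]]'; done
```

```text
clock: 12.55
tcp_pos: [0.5918, -0.0202, 0.0358]
orientation: [3.141, 0.0, 1.503]
contact_force: [0.7, -3.7, -5.1]
opening: 0.411
clock: 12.75
tcp_pos: [0.5919, -0.0204, 0.0355]
orientation: [3.141, 0.0, 1.502]
contact_force: [-0.4, -3.8, -2.9]
opening: 0.412
clock: 12.95
tcp_pos: [0.5919, -0.0204, 0.035]
orientation: [3.141, 0.0, 1.502]
contact_force: [-0.3, -4.7, -1.3]
opening: 0.414
clock: 13.15
tcp_pos: [0.592, -0.0204, 0.0348]
orientation: [3.141, -0.0, 1.502]
contact_force: [-2.4, -4.2, 2.9]
opening: 0.414
```

```bash
for k in 1 2 ; do python3 -m creep '[[0,0,-0.0005,0],[0,0,0,0],[0,0,0,0]]'|egrep 'tcp|cont'; done
```

```text
tcp_pos: [0.592, -0.0205, 0.0347]
contact_force: [-3.8, -4.2, 8.6]
tcp_pos: [0.592, -0.0205, 0.0345]
contact_force: [-5.2, -4.0, 12.2]
```

```bash
for k in 1 2 ; do python3 -m creep '[[0,0,-0.0005,0],[0,0,0,0],[0,0,0,0]]'|egrep 'tcp|cont'; done
```

```text
tcp_pos: [0.592, -0.0205, 0.0341]
contact_force: [-5.4, -4.3, 12.5]
tcp_pos: [0.592, -0.0204, 0.0336]
contact_force: [-4.6, -3.6, 12.8]
```

The foot is now moving at about 17 N net. Continuing.

```bash
for k in 1 2 3; do python3 -m creep '[[0,0,-0.0005,0],[0,0,0,0],[0,0,0,0]]'|egrep 'tcp|cont'; done
```

```text
tcp_pos: [0.592, -0.0205, 0.0331]
contact_force: [-4.8, -3.8, 12.2]
tcp_pos: [0.592, -0.0205, 0.0326]
contact_force: [-5.9, -4.3, 13.5]
tcp_pos: [0.592, -0.0204, 0.0321]
contact_force: [-4.3, -4.2, 13.4]
```

```bash
python3 -m creep '[[0,0,-0.0004,0],[0,0,0,0],[0,0,0,0]]'|egrep 'tcp|cont'
```

```text
tcp_pos: [0.592, -0.0204, 0.0318]
contact_force: [-5.6, -3.2, 12.9]
```

```bash
python3 -m creep '[[0,0,-0.0004,0],[0,0,0,0],[0,0,0,0]]'|egrep 'tcp|cont'
```

```text
tcp_pos: [0.592, -0.0205, 0.0314]
contact_force: [-5.2, -3.6, 14.3]
```

```bash
for k in 1 2; do python3 -m creep '[[0,0,-0.0003,0],[0,0,0,0],[0,0,0,0]]'|egrep 'tcp|cont'; done
```

```text
tcp_pos: [0.592, -0.0205, 0.0312]
contact_force: [-5.3, -4.3, 13.5]
tcp_pos: [0.592, -0.0205, 0.031]
contact_force: [-5.4, -3.1, 16.0]
```

```bash
python3 -m creep '[[0,0,-0.0003,0],[0,0,0,0],[0,0,0,0]]'|egrep 'tcp|cont'
```

```text
tcp_pos: [0.592, -0.0205, 0.0309]
contact_force: [-6.2, -4.2, 17.6]
```

```bash
python3 -m creep '[[0,0,-0.0003,0],[0,0,0,0],[0,0,0,0],[0,0,0,0]]'|egrep 'tcp|cont'; python3 - <<'E'
from h import *
im,d=env.get_image("side");save(im[180:260,240:310],"pics/s9b.png",8)
for i in range(3): env.get_image("side");s=env.get_state();print(s["contact_force"])
E
```

```text
tcp_pos: [0.592, -0.0205, 0.0309]
contact_force: [-8.2, -4.8, 20.3]
[-7.56623596 -4.55713434 21.5144219 ]
[-7.48311293 -4.76116603 20.68687313]
[-6.60314731 -4.22486502 20.50145141]
```

View pics/s9b.png

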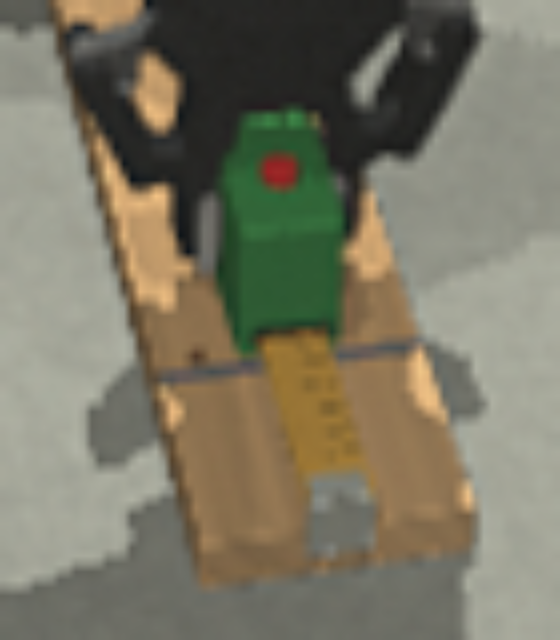

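The pin has risen, the TCP stopped at 0.0309 and only the force grew, so the foot is home. I'll unload before opening.

```bash
python3 -m creep '[[0,0,0.0008,0],[0,0,0.0008,0],[0,0,0.0004,0],[0,0,0,0],[0,0,0,0]]'|egrep 'tcp|cont'
```

```text
tcp_pos: [0.592, -0.0204, 0.031]
contact_force: [-0.8, -5.2, 0.8]
```

```bash
python3 -m creep '[[0,-0.0005,0,0],[0,-0.0004,0,0],[0,0,0,0],[0,0,0,0],[0,0,0,0]]' 255 20|egrep 'tcp|cont|open'; python3 -m creep '[[0,0,0,0],[0,0,0,0],[0,0,0,0],[0,0,0,0],[0,0,0,0],[0,0,0,0],[0,0,0,0],[0,0,0,0]]' 60 20 |egrep 'tcp|cont|open'
```

```text
tcp_pos: [0.592, -0.0204, 0.0309]
contact_force: [-0.7, -0.4, 3.7]
opening: 0.411
tcp_pos: [0.5918, -0.0211, 0.0308]
contact_force: [-0.3, 0.6, -0.4]
opening: 0.765
```

```bash
python3 -m creep '[[0,0,0,0],[0,0,0,0],[0,0,0,0],[0,0,0,0],[0,0,0,0]]' 0 |egrep 'tcp|cont|open'
python3 - <<'E'
from h import *
im,d=env.get_image("side");save(im[180:260,240:310],"pics/s10b.png",8)
im,d=env.get_image("wrist");save(im,"pics/w10.png")
E
```

```text
tcp_pos: [0.5917, -0.0211, 0.0308]
contact_force: [0.9, 0.2, 0.7]
opening: 0.999
```

View pics/s10b.png

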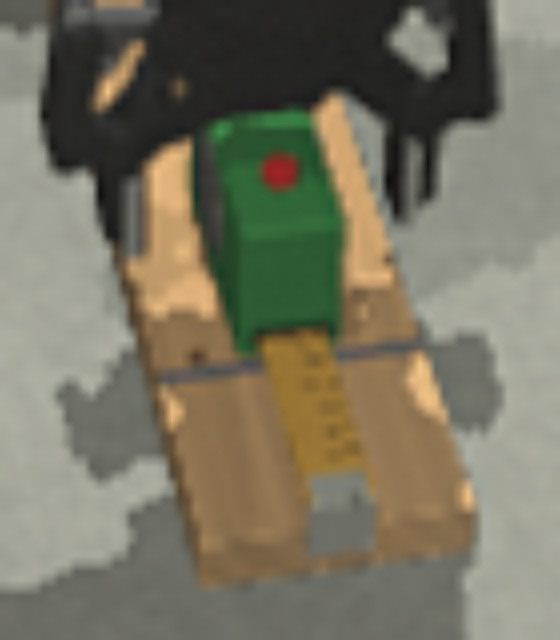

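View pics/w10.png

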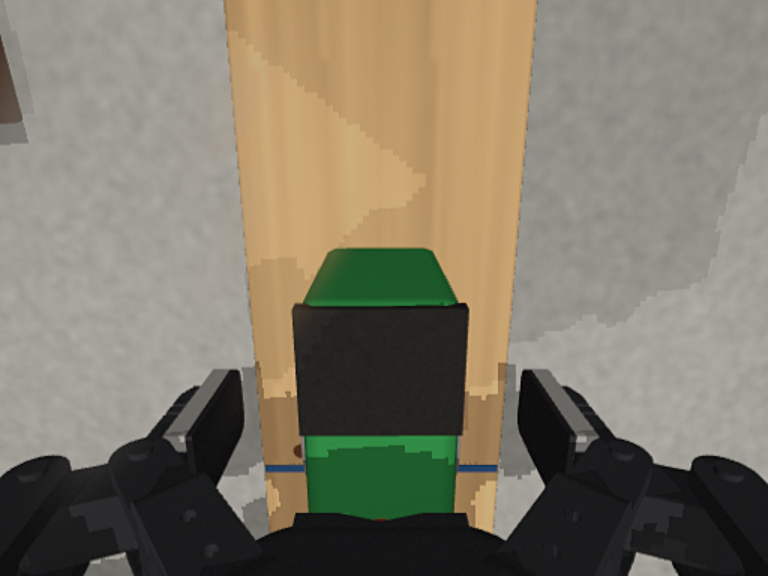

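The tape is released and hasn't moved. The fingers stand clear at 240 and 520 px against the case at 295–468 px. I'll retreat straight up, then back away so the cameras can check.

```bash
python3 -m creep '[[0,0,0.01,0],[0,0,0.02,0],[0,0,0.03,0],[0,0,0.04,0],[0,0,0.04,0],[0,0,0.04,0],[-0.02,0.03,0.02,0],[-0.02,0.04,0,0],[-0.02,0.04,0,0],[-0.02,0.04,0,0],[0,0,0,0],[0,0,0,0]]'
python3 - <<'E'
from h import *
cs=env.calibration("side");D=[]
for i in range(6): im,d=env.get_image("side");D.append(d)
d=np.mean(D,0);save(im[180:260,240:310],"pics/s11b.png",8)
v,u=np.mgrid[:384,:512];P=pt("side",u,v,d,cs)
xd=np.array([-.068,-.9977]);yd=np.array([.9977,-.068]);E=np.array([.5834,-.136])
a=(P[...,:2]-E)@xd;w=(P[...,:2]-E)@yd;z=P[...,2]
ok=lambda m:(m.sum(),np.median(a[m]).round(4),np.median(w[m]).round(4))
box=(u>240)&(u<310)&(v>180)&(v<262);g=im.astype(int)
green=cv2.erode((g[...,1]>g[...,0]+25).astype(np.uint8),np.ones((3,3))).astype(bool)
print("face",ok(box&green&(z>.035)&(z<.07)&(a<-.05)))
gray=(abs(g[...,0]-g[...,2])<14)&(g[...,1]>95)
print("hook",ok(box&gray&(z>.018)&(z<.033)&(abs(w)<.011)&(a>-.015)))
print("end",ok(box&(z>.004)&(z<.012)&(abs(w)<.04)&(abs(a)<.01)))
m=box&green&(z>.073)&(a<-.072);print("top",np.median(z[m]))
im,d=env.get_image("top");save(im[130:280,170:340],"pics/t11.png",4)
P=pt("top",u,v,d);g=im.astype(int);m=(P[...,2]>.06)&(P[...,2]<.1)&(u>215)&(u<300)&(v>160)&(v<215);s=P[m]
print(m.sum(),np.percentile(s[:,2],[10,50,90]),cv2.minAreaRect((s[:,:2]*1000).astype(np.float32)))
E
```

```text
clock: 20.95
tcp_pos: [0.5114, 0.1299, 0.2315]
orientation: [3.141, -0.001, 1.505]
contact_force: [-0.2, -0.5, 0.5]
opening: 1.002
face (np.int64(86), np.float64(-0.0728), np.float64(-0.0047))
hook (np.int64(30), np.float64(0.0031), np.float64(-0.0016))
end (np.int64(59), np.float64(0.002), np.float64(-0.0002))
top 0.08088903677159102
705 [0.07748163 0.08098998 0.08397186] ((592.0182495117188, -18.98294448852539), (82.91402435302734, 37.6494255065918), 86.8456802368164)
```

View pics/s11b.png

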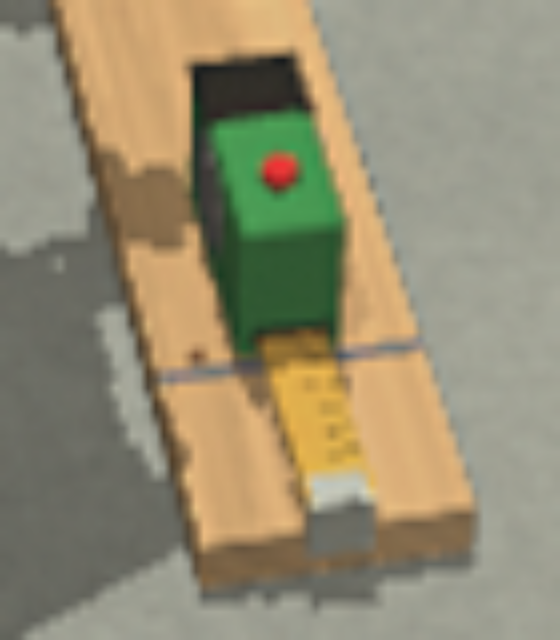

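View pics/t11.png

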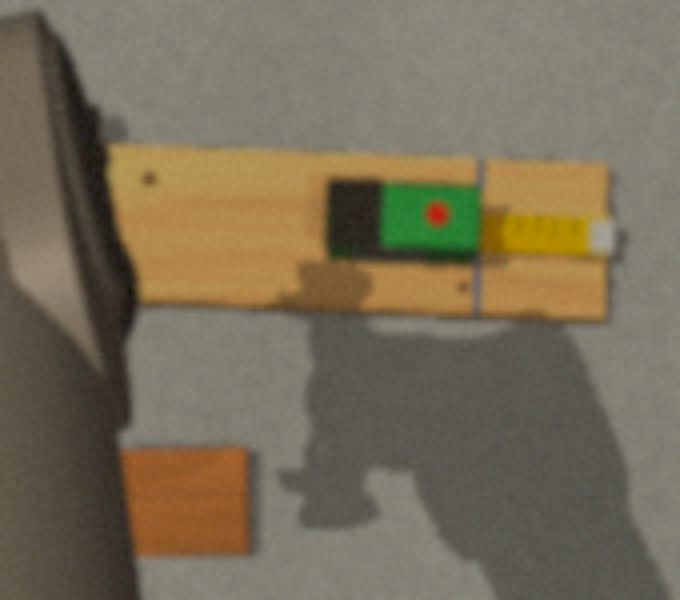

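The case front is on the line (−72.8 mm against −72.7 mm). The hook is on the end, the pin is up, the case is in line with the slat and the arm is clear. Handing in.

```bash
python3 -c "
from rig import env
print(env.finish_job())"
```

```text
the job is handed in; nothing more can be done
None
```

I set the tape measure out on the slat: hooked over the free end, drawn back to the blue line, brake pressed in, then released. The job is handed in at about 21 s of the 51 s allowed; no verdict was given.

**Drawing back:** the wrist read about 3–4.5 N of spring pull while the case came back to the line.

**Pressing:** I pressed in small steps up to about 25 N. The foot slid at about 17 N. At the end the case stopped going down and only the force rose, so I took the foot to be home.

**Last checks, after letting go and backing off:**
- **Case front:** 72.8 mm back in the slat's measured frame, against 72.7 mm for the blue line.
- **Hook:** its inner face is within about 1 mm of the slat end.
- **Case:** it stands in line with the slat to about 1° and roughly 5 mm off the middle line. The red pin is up, and it did not visibly move on release.

**Less certain:**
- **Brake depth:** I judged it from force and stopped travel, about 3.8 mm by the tool height. The cameras cannot show fractions of a millimetre.
- **Line to end:** the top camera gave about 72.7 mm and the side camera about 74.5 mm. I placed the case by the side camera's reading of the line.
- **Bystanders:** the arm stayed away from all three, but I did not measure their positions again at the end.

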